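# Unfold the crank of the bench press and nip up a glue-up

### The job

The glued pair of boards is lying in the bench screw press. Swing the press's folded crank handle right over until it sits home on its stop, and only then wind it clockwise (seen from above) until the platen has come down and nips the boards firmly; stop by feel, without overtightening, and let go. Leave the boards where they lie and the other things on the bench undisturbed.

Things in the scene. Friction and masses are not known exactly. Their poses are not given: they have to be found in the camera images.
- press: bench screw press: grey base 220 x 300 x 24 mm, two upright steel columns 25 mm thick, 250 mm apart, and a grey bridge over them, its top 172 mm above the bench (column nuts to 182 mm). Fixed. Origin: centre of the base's underside; x across the bridge, y along it
- spindle_axis (a point): point on the upright spindle's axis, level with the crank arm's middle plane (232 to 248 mm above the bench at the start). x points from the axis to the arm's hinge, which is also where the arm points once unfolded; it turns with the crank. Spindle, platen and crank sink together 25 mm per clockwise turn (4 mm per rad) and stay where they are left
- hinge_pin (a point): centre of the arm's hinge pin on the hub (hub 40 mm thick, its top 6 mm under the arm's middle plane), 22 mm from the spindle axis; the pin is horizontal, square to the arm. Same axes as spindle_axis
- grip (a point): middle of the black grip, a freely spinning sleeve 24 mm thick, 48 mm long, square to the arm (16 mm wide, 10 mm thick) at its end. Grip axis 70 mm from the pin; this point is 29 mm off the arm's middle plane. Folded, the grip hangs down 48 mm beyond the spindle axis, 5 mm or more above the bridge; unfolded it stands up, 92 mm from that axis. z: along the grip towards the arm
- handle (a joint): fold angle of the crank arm: 0 folded, 3.14 rad unfolded and home on its stop; it swings up and over in a vertical plane. A stiff hinge (0.2 N m, about 3 N at the grip): stays where it is left
- platen: steel pressing plate 130 x 180 x 13 mm on rubber buffers under the spindle, 12 to 28 mm above the boards at the start; origin: centre of its underside. Turning freely takes about 8.7 N at the grip, across the arm, steadily. On the boards the load climbs within some 20 degrees: well nipped it is 11.5 to 15 N while turning (3 to 6 N more than free); from 17 N it is overtightened
- panel: the work: two rough boards glued face to face, 120 x 170 mm and 34 to 38 mm thick in all (not measured), lying on the press base (24 mm above the bench) under the platen; origin at the centre of its underside
- caul: dark wooden bar 26 x 130 x 20 mm lying on the press base on the robot's side of the boards; not needed
- glue_bottle: white bottle 56 mm thick, 150 mm high, on the bench beside the press (its +y end); not needed
- mallet: wooden mallet 265 mm long, head 64 mm thick and 105 mm wide, lying beside the press (its -y end); not needed
- ladle: small wooden dipper 84 mm wide, 55 mm high, with a long handle; not needed
- block_plane: hand plane 160 x 52 mm, 42 mm high; not needed
- microphone: microphone on a table stand, 146 mm high; not needed

How it is judged (in metres and radians):
On the way, in this order (a step that is already met when the one before it is completed fails the run):
1. the crank arm is swung over and sits home on its stop (value of joint handle above 3.04 rad), for 0.2 s.
2. the platen nips the boards (contact force between platen and panel above 50 N), for 0.2 s.
At the end, for the whole second after the job is handed in: The crank arm is unfolded on its stop (within 0.1 rad), the platen stands still and presses on the boards with 50 to 200 N, and the boards lie within 12 mm of where they were (value of joint handle above 3.04 rad and contact force between platen and panel between 50 and 200 N and distance of panel from where it was at the start of the episode below 0.012 m and linear speed of platen below 0.005 m/s); the robot touches nothing.
It fails at once if the boards are overtightened: the platen presses on them with more than 230 N (contact force between platen and panel above 230 N).
It fails at once if the crank is turned (by more than about 0.9 rad) before its arm is unfolded (distance of hinge_pin from where it was at the start of the episode above 0.02 m and value of joint handle below 2.5 rad).
It fails at once if a bystander is pushed or knocked over (moved by more than 30 mm) (distance of any of caul, glue_bottle, mallet, ladle, block_plane, microphone from where it was at the start of the episode above 0.03 m).
It also fails if it takes over 72 s, if anything falls off the work surface, if the arm or the gripper's body presses on something with over 40 N, if the wrist force passes 120 N, or if a joint passes its speed limit or range.

### The arm

A 7-joint arm with a two-finger parallel gripper is mounted at the origin on the work surface. World frame = base frame: x ahead of the robot, y to its left, z up, the work surface at z = 0. Lengths are in mm, angles in rad, forces in N, time in s.
With the tool pointing down it reaches from about 400 to 875 mm from the base axis. Payload 4.4 kg.
Tool frame: the origin (TCP) lies midway between the tips of the shut fingers; the grasp point (between the pads) lies 19 mm behind it; z points along the fingers, y is the direction in which the jaws open and shut (so a half turn about z gives the same grasp; the last joint's range is limited). The gripper opens to 85 mm and grips with 20 to 120 N. Pads are 22 mm wide; open, the fingers measure 114 mm over their backs; the gripper's body (76 mm by 85 mm) begins 54 mm behind the grasp point. The pads swing forward as they close: fully open they stand 13 mm farther back than shut.
Start: joints at [-1.34, 0.628, 0.038, 1.517, -0.027, 0.996, -0.02], TCP at [190.076, 621.602, 231.313] pointing down, gripper open.
Joint ranges: [-3.06, 3.06], [-0.37, 2.12], [-1.25, 1.32], [0.18, 2.47], [-1.1, 4.24], [0.23, 1.98], [-2.94, 2.94]. Speed limits (rad/s): [2.57, 2.57, 3.14, 3.14, 3.14, 3.14, 3.14].

### API

Orientations are given as [roll, pitch, yaw] about the fixed x, y, z axes, in that order (R = Rz(yaw) Ry(pitch) Rx(roll)).
In Python, from cell import ctrl, vision gives the robot as it stands.
- The arm moves only by the tool play_rows, never from a script. Its arguments are lists of equal length, an entry for each row: "slide": the shift along the tool's x, y, z in mm, a list of three; "turn": the turn about the tool's z in rad; "fingers": the opening, from 0 (shut) to 1 (fully open). A call has 1 to 5 rows; each row is the pose to reach, as a shift and turn from the pose measured when the call began, along the tool's axes at that moment; what a row does not reach only later rows make up. A row lasts 1/8 s, in which the tool goes at most 62.5 mm and 10.7 degrees, less where a joint would pass 70% of its speed; a pose out of reach is approached as far as the arm can. A call with a gripper value outside its range is refused whole. The fingers move at their own pace and stop on an object; the grip force is fixed at half the most. Time passes only in rows, so rows that repeat a pose let the fingers close. It gives the time, the measured TCP pose, the force and the opening at its end, in the units of the state.
- ctrl.read_state(): the state, without advancing time (a new reading comes with each control period).
- vision.get_image(name): name is "scene" or "side" or "wrist"; returns (picture, depth): 420x560x3 uint8, blue, green, red; 420x560 float32, mm along the optical axis (not along the pixel's ray), 0 where there is no reading.
- vision.camera_params(name): a dict with "fx", "fy", "cx", "cy" (pixels), "position" and "rotation" of the camera in the world. Camera axes: x right, y up, looking along -z (the intrinsics and any distortion apply to the point x, -y, -z); pixel columns grow to the right and rows downward; lengths in mm; the calibration is good to about 2 mm. A picture is of the moment at which its call begins: read the wrist's pose just before it. camera_params takes no time and is no camera call; for the wrist camera it gives the pose at the moment of the call.
- ctrl.finish_job(): hands the job in, once; it reports no verdict.
The state is a dict: "clock": time; "qpos": joint angles; "qd": joint speeds; "tau": joint torques, N m; "eef_pos": TCP position; "tool_rot": TCP orientation; "force": force on the tool from outside, world axes, zero at the start; "torque": the same for the moment, N m; "width": finger opening in mm.
Only numpy, scipy, OpenCV 4.12 (cv2) and the standard library are available. Lean on these libraries where they do the work, as an engineer would, in place of code of your own. Each camera call takes 0.05 s, during which the arm holds its last target.

## Working session

There is one attempt and no reset: what is moved stays moved. The work goes in short steps, Python scripts to look and compute and a tool call to move; the robot and the scene stay as the last step left them, time stands still between calls to the robot, and variables do not carry over. Pictures are saved under pics/ and viewed, and the job is handed in when it is done.

Besides the shell and the picture viewer there is one more tool, called after "Emit:" as a command line: name --pt "numbers of a row" for each row, then --argument value for the rest. play_rows: Moves the arm, as the interface text tells. Its arguments: {"type":"object","properties":{"slide":{"type":"array"},"turn":{"type":"array"},"fingers":{"type":"array"}},"required":["slide","turn","fingers"]}

```bash
ls; mkdir -p pics; python3 - <<'E'
from cell import ctrl, vision
import cv2, numpy as np
print(ctrl.read_state())
for n in ("scene","side","wrist"):
    im,d=vision.get_image(n); cv2.imwrite(f"pics/{n}0.png",im); np.save(f"pics/{n}0.npy",d)
    print(n,vision.camera_params(n))
E
```

```text
pics
{'clock': 0.0, 'qpos': array([-1.33983795,  0.62936872,  0.03841811,  1.51835294, -0.02701764,
        0.99625189, -0.02001244]), 'qd': array([ 0.00038925, -0.0004253 ,  0.00048051, -0.00096774,  0.00092561,
       -0.00140522,  0.0012245 ]), 'tau': array([ 2.75262491e-04, -5.63396215e+01,  1.22662023e+00, -1.93449533e+01,
        1.11411445e-02,  1.03152022e-02, -5.31701275e-06]), 'eef_pos': array([189.85117646, 621.02519153, 230.37879263]), 'tool_rot': array([-3.13972874e+00, -3.57678406e-06,  2.84483186e+00]), 'force': array([0.00899522, 0.30034969, 0.97032144]), 'torque': array([-0.01987378, -0.0787245 , -0.0339363 ]), 'width': 85.54878612767625}
scene {'fx': 441.0719697358701, 'fy': 441.0719697358701, 'cx': 276.1615539383198, 'cy': 206.62710237835302, 'position': array([1062.39788422,  939.00253068, 1173.28336666]), 'rotation': array([0.83838513, 0.00295682, 2.61439604])}
side {'fx': 527.2939299504039, 'fy': 527.2939299504039, 'cx': 282.0427679004752, 'cy': 205.2159863076705, 'position': array([-1.33120058e+00, -1.05387707e+03,  1.47811358e+03]), 'rotation': array([ 7.14828644e-01,  6.02649615e-04, -4.80750012e-01])}
wrist {'fx': 333.7605844574436, 'fy': 333.7605844574436, 'cx': 280.4097069838742, 'cy': 209.81600751342435, 'position': array([112.20348551, 646.16198836, 373.1442331 ]), 'rotation': array([-0.3265508 ,  0.00145495,  1.27335498])}
```

View pics/scene0.png

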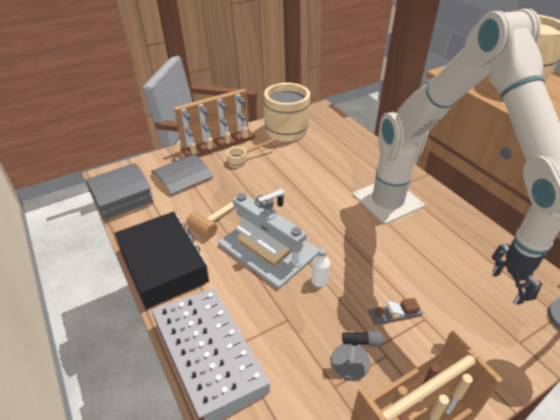

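View pics/side0.png

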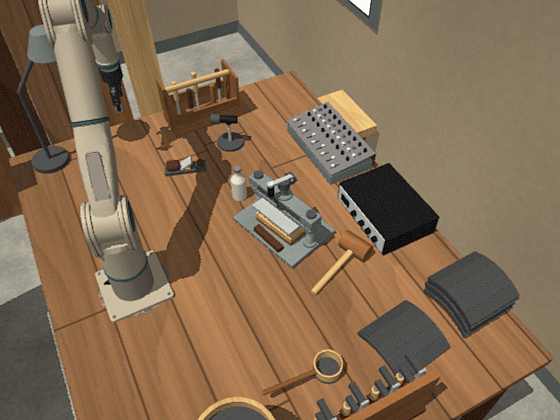

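View pics/wrist0.png

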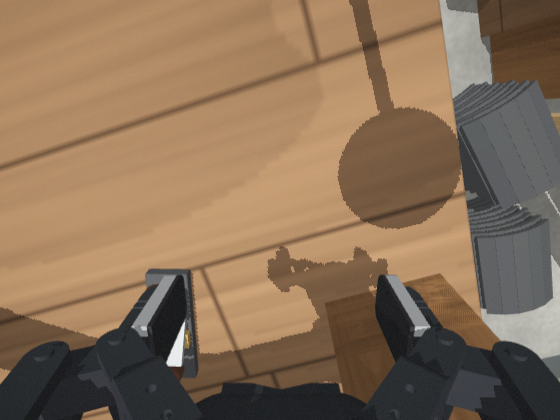

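```bash
cat > h.py <<'E'
import cv2, numpy as np
from scipy.spatial.transform import Rotation as Rn
def R(e): return Rn.from_euler('xyz',e).as_matrix()
def unproj(cp,u,v,d):
    p=np.array([(u-cp['cx'])*d/cp['fx'],-(v-cp['cy'])*d/cp['fy'],-d])
    return R(cp['rotation'])@p+cp['position']
def ray_z(cp,u,v,z):
    dr=R(cp['rotation'])@np.array([(u-cp['cx'])/cp['fx'],-(v-cp['cy'])/cp['fy'],-1.])
    return cp['position']+dr*(z-cp['position'][2])/dr[2]
def proj(cp,P):
    q=R(cp['rotation']).T@(np.asarray(P,float)-cp['position']); d=-q[2]
    return np.array([cp['cx']+cp['fx']*q[0]/d, cp['cy']-cp['fy']*q[1]/d, d])
E
python3 - <<'E'
import cv2
a=cv2.imread('pics/scene0.png')[170:300,190:350]; cv2.imwrite('pics/sc_c.png',cv2.resize(a,None,fx=5,fy=4.6,interpolation=cv2.INTER_CUBIC) if 0 else cv2.resize(a,None,fx=4.6,fy=4.6,interpolation=cv2.INTER_CUBIC))
a=cv2.imread('pics/side0.png')[160:270,220:380]; cv2.imwrite('pics/si_c.png',cv2.resize(a,None,fx=5,fy=5,interpolation=cv2.INTER_CUBIC))
E
```

```text
(no output)
```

View pics/sc_c.png

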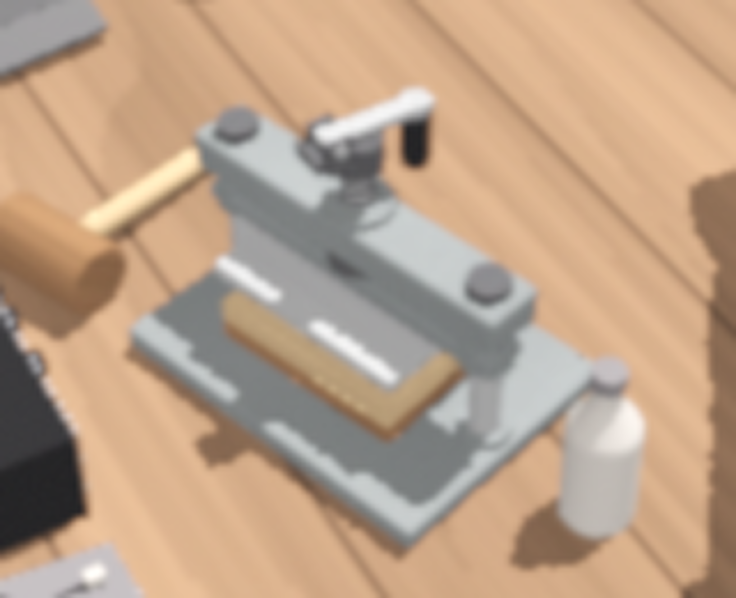

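View pics/si_c.png

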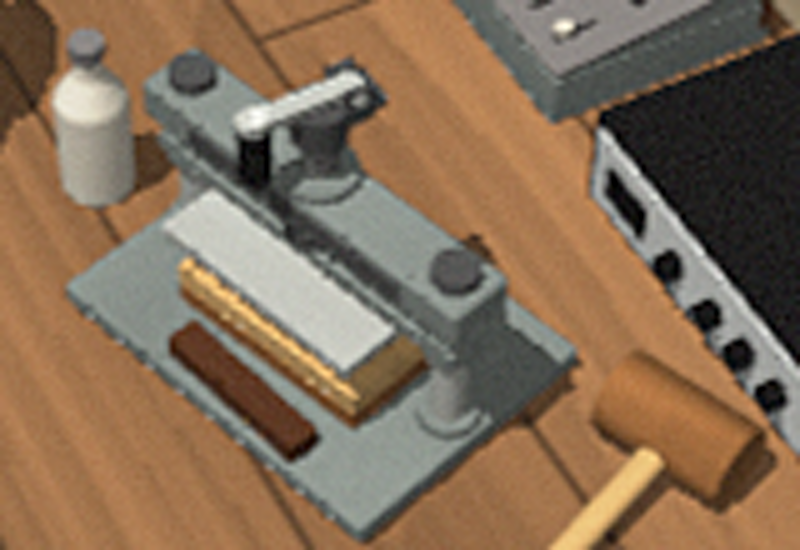

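```bash
python3 - <<'E'
from h import *
from cell import vision
sc=vision.camera_params('scene'); si=vision.camera_params('side')
dsc=np.load('pics/scene0.npy'); dsi=np.load('pics/side0.npy')
def S(x,y): return x/4.6+190-.4, y/4.6+170-.4
def D(x,y): return x/5+220-.4, y/5+160-.4
for nm,p,z in [('nutA',(237,120),182),('nutB',(488,280),182),('gripend',(412,98),246),('hubend',(322,132),246)]:
    u,v=S(*p); print('scene',nm,ray_z(sc,u,v,z).round(1), unproj(sc,u,v,dsc[int(round(v)),int(round(u))]).round(1))
for nm,p,z in [('nutA',(192,72),182),('nutB',(457,268),182),('gripend',(252,120),246),('hinge',(357,88),246),('boardtop',(355,400),60),]:
    u,v=D(*p); print('side',nm,ray_z(si,u,v,z).round(1), unproj(si,u,v,dsi[int(round(v)),int(round(u))]).round(1))
E
```

```text
scene nutA [ 586.4 -125.3  182. ] [ 588.6 -120.5  186.5]
scene nutB [513.8 113.9 182. ] [513.6 113.6 181.7]
scene gripend [498.8 -15.1 246. ] [500.6 -12.  249. ]
scene hubend [571.7 -15.  246. ] [574.  -10.6 250.4]
side nutA [510.7 107.9 182. ] [507.7 101.  189.6]
side nutB [ 585.  -129.2  182. ] [ 584.4 -130.1  183.2]
side gripend [500.8  -6.  246. ] [497.1 -13.6 254.9]
side hinge [574.  -12.1 246. ] [570.7 -17.9 252.9]
side boardtop [ 521.7 -111.5   60. ] [ 522.8 -109.6   57. ]
```

```bash
cat >> h.py <<'E'
def slide(st,P):
    return R(st['tool_rot']).T@(np.asarray(P,float)-st['eef_pos'])
E
python3 - <<'E'
from h import *
from cell import ctrl
s=ctrl.read_state()
for P in [(190,621,360),(380,420,380),(450,320,380),(555,-9,370)]: print(slide(s,P).round(1))
E
```

```text
[-1.000e-01 -3.000e-01 -1.294e+02]
[-240.6 -137.  -149.2]
[-336.8 -212.1 -149.1]
[-533.4 -496.  -138.7]
```

Emit:
play_rows --pt "0 0 -60" --pt "-40 -20 -105" --pt "-90 -48 -140" --pt "-145 -80 -149" --pt "-200 -112 -149" --turn '[0, 0, -0.05, -0.1, -0.15]' --fingers '[1, 1, 1, 1, 1]'

```text
clock: 0.78
eef_pos: [344.4, 460.5, 380.7]
tool_rot: [3.141, 0.001, 2.997]
force: [1.3, 1.0, 0.2]
width: 85.4
```

```bash
python3 - <<'E'
from h import *
from cell import ctrl
s=ctrl.read_state(); print(s['eef_pos'],s['tool_rot'],s['qpos'].round(2))
for P in [(450,320,380),(555,-9,370)]: print(slide(s,P).round(1))
E
```

```text
[344.43446103 460.49170876 380.70546144] [3.14103949e+00 9.40216647e-04 2.99694534e+00] [-1.01  0.39  0.04  1.51 -0.02  1.24  0.47]
[-124.7 -123.8    0.8]
[-276.  -434.2   10.7]
```

Emit:
play_rows --pt "-42 -42 0" --pt "-84 -84 0" --pt "-125 -125 0" --pt "-150 -180 0" --pt "-175 -235 0" --turn '[-0.03, -0.06, -0.09, -0.09, -0.09]' --fingers '[1, 1, 1, 1, 1]'

```text
clock: 1.4
eef_pos: [484.1, 200.7, 380.4]
tool_rot: [3.141, 0.001, 3.087]
force: [0.4, -0.6, -0.7]
width: 85.3
```

```bash
python3 - <<'E'
from h import *
from cell import ctrl
s=ctrl.read_state(); print(s['eef_pos'],s['tool_rot'],s['qpos'].round(2))
for P in [(555,-9,370)]: print(slide(s,P).round(1))
E
```

```text
[484.11167757 200.66472682 380.4251433 ] [3.14145653e+00 6.87445460e-04 3.08680242e+00] [-0.53  0.3   0.12  1.64 -0.04  1.2   1.11]
[ -82.3 -205.5   10.5]
```

Emit:
play_rows --pt "-20 -50 3" --pt "-40 -100 6" --pt "-60 -150 10" --pt "-82 -205 10" --pt "-82 -205 10" --turn '[0, 0, 0, 0, 0]' --fingers '[1, 1, 1, 1, 1]'

```text
clock: 2.02
eef_pos: [555.2, -15.0, 370.1]
tool_rot: [-3.138, 0.001, 3.077]
force: [-0.3, 0.7, 0.0]
width: 85.2
```

```bash
python3 - <<'E'
from h import *
from cell import ctrl,vision
import json
s=ctrl.read_state(); print(s['eef_pos'],s['tool_rot'],s['qpos'].round(2))
cp=vision.camera_params('wrist'); im,d=vision.get_image('wrist')
cv2.imwrite('pics/w1.png',im); np.save('pics/w1.npy',d); json.dump({k:np.asarray(v).tolist() for k,v in cp.items()},open('pics/w1.json','w'))
a=im[100:320,130:430]; cv2.imwrite('pics/w1c.png',cv2.resize(a,None,fx=2.6,fy=2.6,interpolation=cv2.INTER_CUBIC))
print(cp)
E
```

```text
[555.19409901 -14.95293582 370.098132  ] [-3.13813920e+00  6.95033578e-04  3.07702015e+00] [-0.17  0.37  0.21  1.58 -0.08  1.2   1.56]
{'fx': 333.7605844574436, 'fy': 333.7605844574436, 'cx': 280.4097069838742, 'cy': 209.81600751342435, 'position': array([473.89667845,  -8.465169  , 512.58437246]), 'rotation': array([-0.32723135,  0.00347175,  1.50562525])}
```

View pics/w1.png

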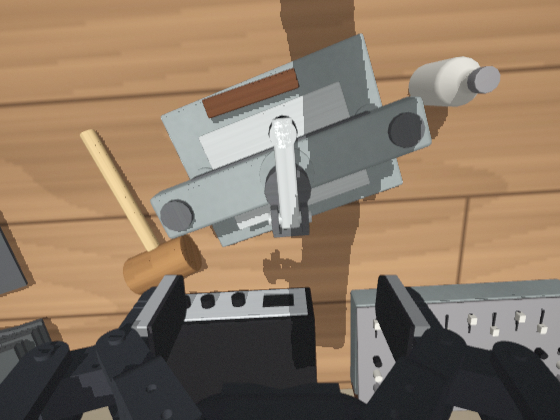

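View pics/w1c.png

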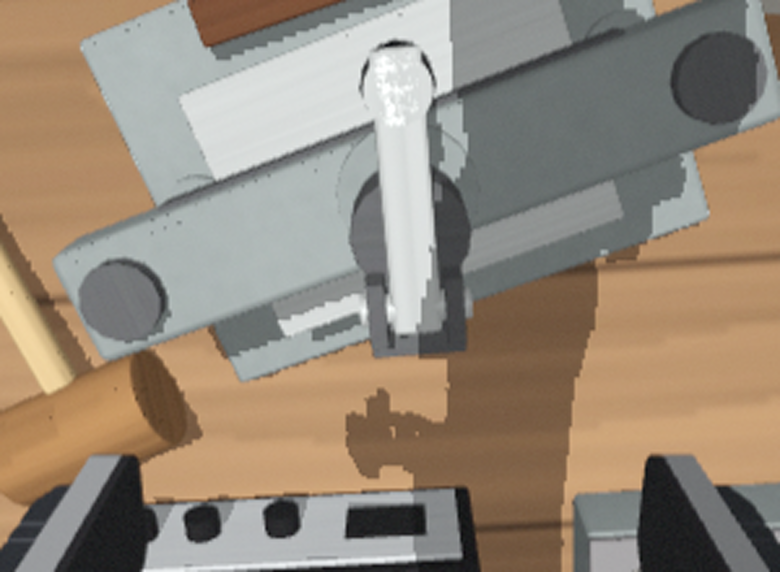

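```bash
python3 - <<'E'
from h import *
import json
cp={k:np.array(v) for k,v in json.load(open('pics/w1.json')).items()}
d=np.load('pics/w1.npy')
for nm,p,z in [('grip',(398,88),245),('pinL',(368,310),240),('pinR',(468,303),240),('hub',(411,232),234),('nutA',(124,300),182),('nutB',(717,78),182),('armmid',(405,180),245),('armpinend',(415,320),245),('ring',(404,190),172)]:
    u,v=p[0]/2.6+130-.3,p[1]/2.6+100-.3
    dd=d[int(round(v)),int(round(u))]
    print(nm,ray_z(cp,u,v,z).round(1),unproj(cp,u,v,dd).round(1))
E
```

```text
grip [501.4  -9.3 245. ] [500.8  -9.3 251.7]
pinL [574.  -23.9 240. ] [568.9 -23.2 253.8]
pinR [573.7   9.5 240. ] [569.1   8.7 252.5]
hub [549.6  -8.  234. ] [544.7  -8.  252. ]
nutA [ 584.7 -125.5  182. ] [ 584.9 -125.8  181.3]
nutB [512. 109. 182.] [512.  109.  181.9]
armmid [529.7  -8.9 245. ] [528.3  -8.9 251.9]
armpinend [576.7  -8.4 245. ] [574.1  -8.4 251.7]
ring [549.   -9.7 172. ] [531.3  -9.4 251.9]
```

```bash
python3 - <<'E'
from h import *
from cell import ctrl
s=ctrl.read_state()
for P in [(501,-9,320),(501,-9,199)]: print(slide(s,P).round(1))
E
```

```text
[53.8 -1.1 50. ]
[ 53.8  -1.  171. ]
```

Emit:
play_rows --pt "27 -1 25" --pt "54 -1 50" --pt "54 -1 85" --pt "54 -1 110" --pt "54 -1 110" --turn '[-0.04, -0.07, -0.07, -0.07, -0.07]' --fingers '[1, 1, 1, 1, 1]'

```text
clock: 2.7
eef_pos: [499.1, -7.1, 258.6]
tool_rot: [3.141, -0.004, -3.129]
force: [-0.3, 0.5, 0.6]
width: 85.6
```

```bash
python3 - <<'E'
from h import *
from cell import ctrl,vision
s=ctrl.read_state(); print(s['eef_pos'],s['tool_rot'],s['qpos'].round(2),s['force'],s['width'])
print(slide(s,(501,-9,199)).round(1))
im,d=vision.get_image('wrist')
cv2.imwrite('pics/w2.png',im)
E
```

```text
[499.1009668   -7.11986236 258.64167392] [ 3.14149524 -0.00449385 -3.12892402] [-0.16  0.39  0.17  1.89 -0.08  0.87  1.63] [-0.30840182  0.47093503  0.55765606] 85.55208382305148
[-2.1 -1.9 59.6]
```

View pics/w2.png

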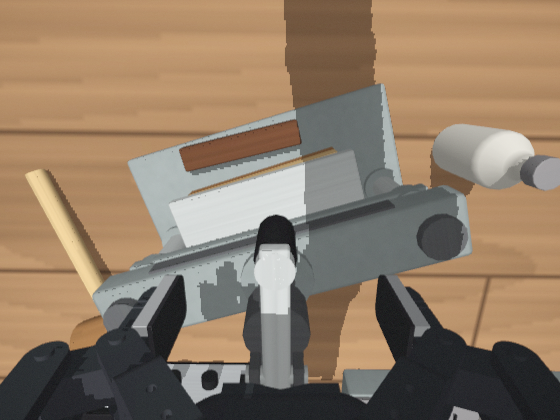

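Emit:
play_rows --pt "-2 -2 25" --pt "-2 -2 50" --pt "-2 -2 60" --pt "-2 -2 60" --pt "-2 -2 60" --turn '[0, 0, 0, 0, 0]' --fingers '[1, 1, 1, 0.7, 0.4]'

```text
clock: 3.38
eef_pos: [503.1, -9.4, 201.0]
tool_rot: [3.142, 0.001, -3.129]
force: [-0.6, 0.4, 0.9]
width: 51.5
```

Emit:
play_rows --pt "0 0 0" --pt "0 0 0" --pt "0 0 0" --pt "0 0 0" --turn '[0, 0, 0, 0]' --fingers '[0.2, 0, 0, 0]'

```text
clock: 3.88
eef_pos: [503.9, -9.9, 201.9]
tool_rot: [-3.141, 0.002, -3.13]
force: [-1.7, -1.9, 6.0]
width: 22.9
```

```bash
python3 - <<'E'
from h import *
from cell import ctrl,vision
s=ctrl.read_state(); print(s['eef_pos'],s['tool_rot'],s['force'],s['torque'],s['width'])
im,d=vision.get_image('wrist')
cv2.imwrite('pics/w3.png',im)
E
```

```text
[503.86735115  -9.94092584 201.88873496] [-3.14117768e+00  2.49701480e-03 -3.12978668e+00] [-1.71787126 -1.90142335  5.98697035] [-0.37658016  0.0641766   0.00724054] 22.936278518963825
```

View pics/w3.png

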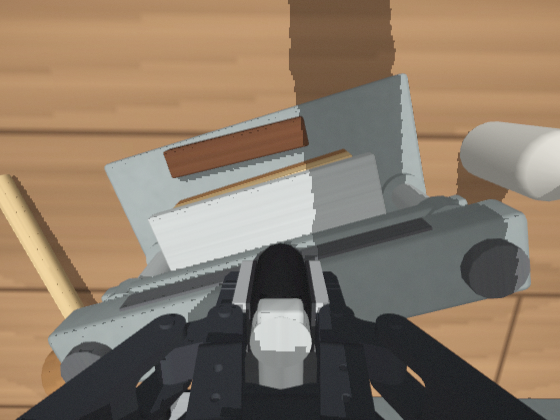

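```bash
cat > arc.py <<'E'
import sys
from h import *
from cell import ctrl
P0=np.array([503.0,-10,202]); a=0.0118
def P(deg):
    t=np.radians(deg); x,z=-70,-26
    dx=x*np.cos(t)+z*np.sin(t)-x; dz=-x*np.sin(t)+z*np.cos(t)-z
    return P0+np.array([dx*np.cos(a),dx*np.sin(a),dz])
s=ctrl.read_state(); p=s['eef_pos']
print(p.round(1),s['tool_rot'].round(3),'F',s['force'].round(1),'w',round(s['width'],1),'q',s['qpos'].round(2))
# measured angle about pin
v=p-P0+np.array([-70,0,-26]); 
print('phi', np.degrees(np.arctan2(-26,-70)-np.arctan2(v[2],v[0]))%360, 'r',np.hypot(v[0],v[2]))
for d in sys.argv[1:]: print(d,slide(s,P(float(d))).round(1))
E
python3 arc.py 9 18 27 36 45
```

```text
[503.9  -9.9 201.9] [-3.141e+00  3.000e-03 -3.130e+00] F [-0.6 -1.1  6.2] w 22.4 q [-0.15  0.46  0.16  1.96 -0.1   0.72  1.65]
phi 359.68340526523957 r 73.8857851565205
9 [  4.1  -0.  -11.4]
18 [  5.4  -0.1 -23. ]
27 [  5.   -0.1 -34.7]
36 [  2.7  -0.1 -46.2]
45 [ -1.4  -0.1 -57.2]
```

Emit:
play_rows --pt "3 0 -6" --pt "4 0 -12" --pt "5 0 -18" --pt "5 0 -23" --pt "5 0 -29" --turn '[0, 0, 0, 0, 0]' --fingers '[0, 0, 0, 0, 0]'

```text
clock: 4.55
eef_pos: [498.5, -10.0, 229.9]
tool_rot: [-3.141, 0.001, -3.13]
force: [2.7, 0.4, -10.2]
width: 22.9
```

```bash
python3 arc.py 32 41 50 59 68
```

```text
[498.5 -10.  229.9] [-3.141e+00  1.000e-03 -3.130e+00] F [  2.7   0.4 -10.2] w 22.9 q [-0.15  0.42  0.17  1.94 -0.09  0.79  1.64]
phi 21.801713257898655 r 74.56371269610771
32 [ -1.4  -0.  -13.2]
41 [ -4.7  -0.  -24.4]
50 [ -9.7  -0.1 -35. ]
59 [-16.2  -0.1 -44.7]
68 [-24.3  -0.1 -53.3]
```

Emit:
play_rows --pt "-1 0 -13" --pt "-5 0 -24" --pt "-10 0 -35" --pt "-16 0 -45" --pt "-24 0 -53" --turn '[0, 0, 0, 0, 0]' --fingers '[0, 0, 0, 0, 0]'

```text
clock: 5.18
eef_pos: [520.4, -9.6, 282.8]
tool_rot: [-3.141, -0.004, -3.13]
force: [-5.3, 0.1, -8.8]
width: 22.1
```

```bash
python3 arc.py 70 79 88 97 106; python3 - <<'E'
from cell import vision; import cv2
im,d=vision.get_image('side'); cv2.imwrite('pics/s4.png',cv2.resize(im[120:280,200:400],None,fx=3.5,fy=3.5))
E
```

```text
[520.4  -9.6 282.8] [-3.141 -0.004 -3.13 ] F [-5.3  0.1 -8.8] w 22.1 q [-0.16  0.39  0.18  1.81 -0.08  0.96  1.63]
phi 66.5907474618607 r 75.94604920047516
70 [-4.2 -0.2 -2.1]
79 [-13.6  -0.2  -9. ]
88 [-24.1  -0.2 -14.3]
97 [-35.2  -0.2 -18. ]
106 [-46.8  -0.2 -19.8]
```

View pics/s4.png

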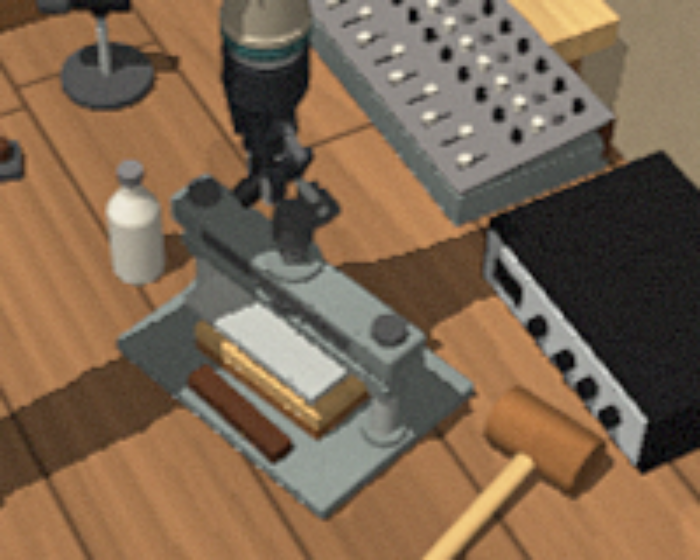

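Emit:
play_rows --pt "-9 0 -6" --pt "-18 0 -12" --pt "-28 0 -16" --pt "-39 0 -19" --pt "-50 0 -20" --turn '[0, 0, 0, 0, 0]' --fingers '[0, 0, 0, 0, 0]'

```text
clock: 5.85
eef_pos: [570.1, -8.7, 303.9]
tool_rot: [3.141, -0.007, -3.13]
force: [-7.9, -0.2, -5.3]
width: 22.0
```

```bash
python3 arc.py 110 116 125 134 143 152
```

```text
[570.1  -8.7 303.9] [ 3.141 -0.007 -3.13 ] F [-7.9 -0.2 -5.3] w 22.0 q [-0.15  0.45  0.18  1.65 -0.09  1.06  1.63]
phi 108.15441298510189 r 75.99882764104294
110 [-2.5 -0.5  1.3]
116 [-10.3  -0.5   1.6]
125 [-21.8  -0.5   3.5]
134 [-32.9  -0.5   7.3]
143 [-43.3  -0.5  12.7]
152 [-52.7  -0.5  19.8]
```

Emit:
play_rows --pt "-10 0 2" --pt "-22 0 3" --pt "-33 0 7" --pt "-43 0 13" --pt "-53 0 20" --turn '[0, 0, 0, 0, 0]' --fingers '[0, 0, 0, 0, 0]'

```text
clock: 6.48
eef_pos: [625.0, -7.9, 286.3]
tool_rot: [3.141, -0.002, -3.13]
force: [-4.7, 0.3, 5.8]
width: 20.8
```

```bash
python3 arc.py 153 159 165 171 175 180
```

```text
[625.   -7.9 286.3] [ 3.141e+00 -2.000e-03 -3.130e+00] F [-4.7  0.3  5.8] w 20.8 q [-0.14  0.55  0.17  1.52 -0.1   1.08  1.64]
phi 152.12346752246245 r 78.15185747977122
153 [ 1.5 -0.7  3.4]
159 [-4.  -0.7  8.9]
165 [-8.9 -0.7 15.1]
171 [-13.1  -0.7  21.7]
175 [-15.5  -0.7  26.3]
180 [-18.   -0.7  32.3]
```

```bash
python3 - <<'E'
from cell import vision; import cv2
im,d=vision.get_image('wrist'); cv2.imwrite('pics/w5.png',im)
E
```

```text
(no output)
```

View pics/w5.png

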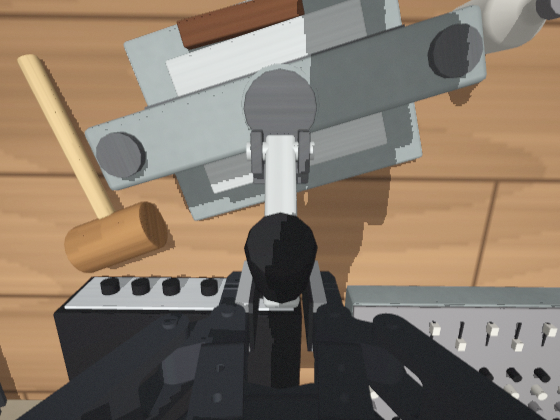

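Emit:
play_rows --pt "2 0 3" --pt "0 0 8" --pt "-4 0 14" --pt "-8 0 20" --pt "-10 0 25" --turn '[0, 0, 0, 0, 0]' --fingers '[0, 0, 0, 0, 0]'

```text
clock: 7.15
eef_pos: [644.5, -7.4, 266.4]
tool_rot: [3.141, 0.02, -3.129]
force: [8.6, 1.6, 13.1]
width: 19.1
```

```bash
python3 arc.py 175 180; python3 - <<'E'
from cell import vision; import cv2
im,d=vision.get_image('wrist'); cv2.imwrite('pics/w6.png',im)
E
```

```text
[644.5  -7.4 266.4] [ 3.141  0.02  -3.129] F [ 8.6  1.6 13.1] w 19.1 q [-0.13  0.58  0.17  1.51 -0.11  1.03  1.65]
phi 172.17377465390743 r 81.17692853694722
175 [ 4.2 -0.9  6.3]
180 [ 1.8 -0.9 12.3]
```

View pics/w6.png

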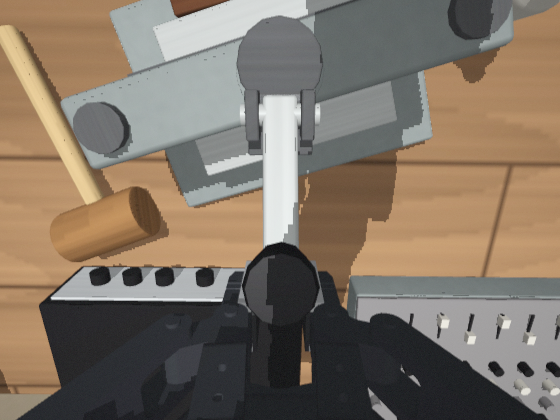

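Emit:
play_rows --pt "0 0 0" --pt "0 0 0" --pt "0 0 -20" --pt "0 0 -60" --pt "0 0 -90" --turn '[0, 0, 0, 0, 0]' --fingers '[1, 1, 1, 1, 1]'

```text
clock: 7.82
eef_pos: [643.3, -7.4, 357.0]
tool_rot: [3.141, 0.022, -3.129]
force: [0.8, 0.1, 0.2]
width: 85.4
```

```bash
python3 arc.py 175 180; python3 - <<'E'
from cell import vision,ctrl; import cv2,json,numpy as np
cp=vision.camera_params('wrist')
im,d=vision.get_image('wrist'); cv2.imwrite('pics/w7.png',im);np.save('pics/w7.npy',d)
json.dump({k:np.asarray(v).tolist() for k,v in cp.items()},open('pics/w7.json','w'))
im,d=vision.get_image('side'); cv2.imwrite('pics/s7.png',cv2.resize(im[120:280,200:400],None,fx=3.5,fy=3.5))
print(ctrl.read_state()['force'])
E
```

```text
[643.3  -7.4 357. ] [ 3.141  0.022 -3.129] F [0.8 0.1 0.2] w 85.4 q [-0.14  0.51  0.18  1.38 -0.1   1.23  1.63]
phi 138.9669647807149 r 146.92624280913603
175 [ 5.  -1.1 96.9]
180 [  2.6  -1.1 103. ]
[ 0.16986302 -0.80671898  0.15042044]
```

View pics/w7.png

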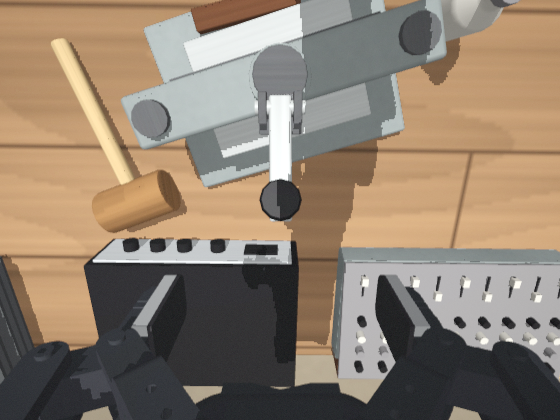

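View pics/s7.png

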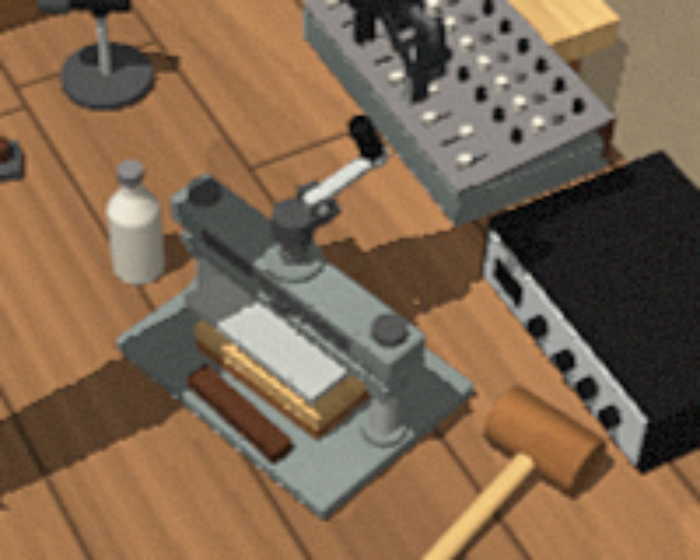

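```bash
python3 - <<'E'
from h import *
import json
cp={k:np.array(v) for k,v in json.load(open('pics/w7.json')).items()}
d=np.load('pics/w7.npy')
for u,v in [(279,60),(280,75),(281,110),(281,120),(281,130),(281,140),(280,150),(280,160),(280,170),(280,176),(280,182),(280,190),(280,200),(280,210),(280,216),(150,118),(421,33)]:
    print((u,v),unproj(cp,u,v,d[v,u]).round(1))
E
```

```text
(279, 60) [539.9  -8.9 240.3]
(280, 75) [549.6  -8.  239.6]
(281, 110) [573.   -7.1 252.6]
(281, 120) [579.5  -7.  256.5]
(281, 130) [586.1  -6.9 258.9]
(281, 140) [592.7  -6.8 260.6]
(280, 150) [599.2  -7.5 263.9]
(280, 160) [605.8  -7.4 266.1]
(280, 170) [612.2  -7.3 269.2]
(280, 176) [616.4  -7.3 269.6]
(280, 182) [607.2  -7.4 319.7]
(280, 190) [611.4  -7.3 320.9]
(280, 200) [616.1  -7.3 324.3]
(280, 210) [621.7  -7.2 325. ]
(280, 216) [624.7  -7.2 326.4]
(150, 118) [ 585.5 -126.4  182.4]
(421, 33) [513.1 110.9 181.1]
```

```bash
python3 - <<'E'
from h import *
from cell import ctrl
s=ctrl.read_state()
for P in [(584,-8,360),(584,-8,290),(618,-8,290)]: print(slide(s,P).round(1))
E
```

```text
[60.9  0.3 -2.2]
[62.9  0.2 67.8]
[28.9 -0.2 68.7]
```

Emit:
play_rows --pt "30 0 -4" --pt "61 0 -3" --pt "62 0 -2" --pt "63 0 30" --pt "63 0 68" --turn '[0, 0, 0, 0, 0]' --fingers '[0.5, 0, 0, 0, 0]'

```text
clock: 8.55
eef_pos: [584.8, -8.0, 289.0]
tool_rot: [3.14, 0.03, -3.129]
force: [0.5, -0.9, -0.9]
width: 0.3
```

Emit:
play_rows --pt "-3 0 0" --pt "-7 0 0" --pt "-11 0 0" --pt "-15 0 0" --pt "-19 0 0" --turn '[0, 0, 0, 0, 0]' --fingers '[0, 0, 0, 0, 0]'

```text
clock: 9.18
eef_pos: [603.1, -7.8, 289.3]
tool_rot: [3.14, 0.028, -3.129]
force: [-4.2, 1.1, -3.2]
width: -0.0
```

```bash
python3 arc.py;  python3 - <<'E'
from cell import vision; import cv2
im,d=vision.get_image('wrist'); cv2.imwrite('pics/w8.png',im)
E
```

```text
[603.1  -7.8 289.3] [ 3.14   0.028 -3.129] F [-4.2  1.1 -3.2] w -0.0 q [-0.14  0.49  0.17  1.61 -0.1   1.02  1.64]
phi 136.54855682779018 r 68.3184656035148
```

View pics/w8.png

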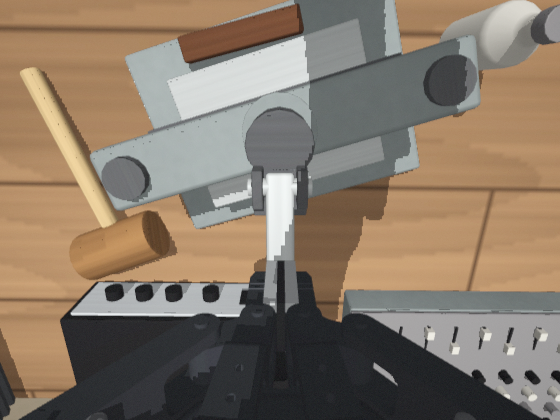

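Emit:
play_rows --pt "-4 0 0" --pt "-7 0 0" --pt "-10 0 0" --pt "-13 0 0" --pt "-15 0 0" --turn '[0, 0, 0, 0, 0]' --fingers '[0, 0, 0, 0, 0]'

```text
clock: 9.85
eef_pos: [614.3, -7.6, 286.9]
tool_rot: [3.14, 0.017, -3.129]
force: [-10.1, 0.1, -9.7]
width: -0.0
```

Emit:
play_rows --pt "-1 0 0" --pt "-2 0 0" --turn '[0, 0]' --fingers '[0, 0]'

```text
clock: 10.1
eef_pos: [614.7, -7.5, 286.0]
tool_rot: [3.14, 0.012, -3.129]
force: [-6.7, -0.8, -4.7]
width: 0.0
```

Emit:
play_rows --pt "-1 0 0" --pt "-2 0 0" --turn '[0, 0]' --fingers '[0, 0]'

```text
clock: 10.35
eef_pos: [615.3, -7.5, 285.3]
tool_rot: [3.14, 0.009, -3.129]
force: [-7.0, 0.1, -4.4]
width: -0.1
```

Emit:
play_rows --pt "-4 0 -1" --pt "-6 0 -2" --pt "-8 0 -2" --pt "-8 0 -2" --turn '[0, 0, 0, 0]' --fingers '[0, 0, 0, 0]'

```text
clock: 10.85
eef_pos: [617.1, -7.5, 283.8]
tool_rot: [3.14, -0.007, -3.129]
force: [-13.7, 0.5, -10.8]
width: 0.2
```

```bash
python3 - <<'E'
from h import *
from cell import vision,ctrl
im,d=vision.get_image('wrist'); cv2.imwrite('pics/w9.png',im)
im,d=vision.get_image('side'); cv2.imwrite('pics/s9.png',cv2.resize(im[120:280,200:400],None,fx=3.5,fy=3.5))
s=ctrl.read_state();print(s['force'],s['eef_pos'])
E
```

```text
[-12.95688987  -0.58244752 -10.30309203] [617.09408933  -7.41454921 283.8183192 ]
```

View pics/w9.png

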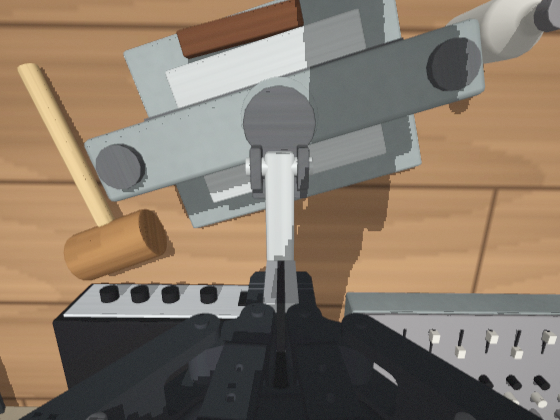

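View pics/s9.png

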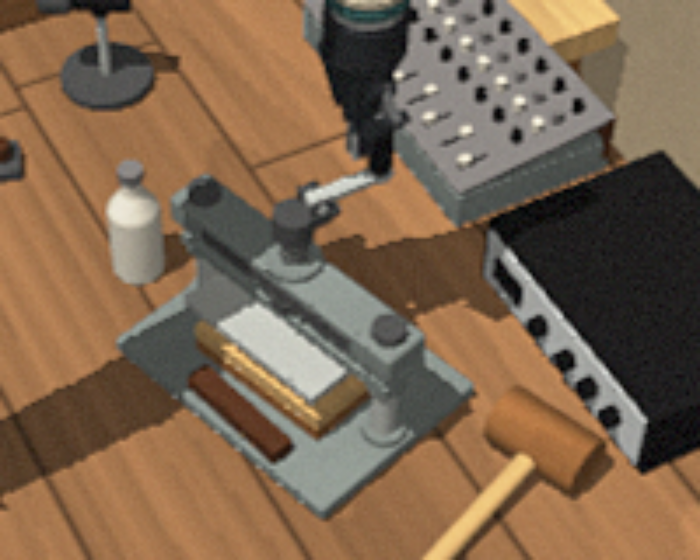

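```bash
cat > slope.py <<'E'
from h import *
from cell import vision,ctrl
cp=vision.camera_params('wrist'); im,d=vision.get_image('wrist'); 
import sys
for v in range(int(sys.argv[2]),int(sys.argv[3]),int(sys.argv[4])):
    u=int(sys.argv[1]); print((u,v),unproj(cp,u,v,d[v,u]).round(1))
s=ctrl.read_state();print(s['force'].round(1),s['eef_pos'].round(1))
E
python3 slope.py 280 155 275 10
```

```text
(280, 155) [564.5  -7.6 250.8]
(280, 165) [569.6  -7.6 252.3]
(280, 175) [575.   -7.5 252.2]
(280, 185) [580.7  -7.5 251.1]
(280, 195) [586.   -7.4 252.3]
(280, 205) [591.5  -7.3 252.9]
(280, 215) [597.4  -7.3 252.7]
(280, 225) [603.4  -7.2 252.3]
(280, 235) [609.3  -7.1 252.7]
(280, 245) [615.4  -7.1 252.8]
(280, 255) [621.8  -7.  252.6]
(280, 265) [607.5  -7.2 292.1]
[-14.   -0.  -10.3] [617.1  -7.5 283.9]
```

```bash
python3 - <<'E'
from h import *
from cell import vision
import json
si=vision.camera_params('side'); d=np.load('pics/side0.npy'); sc=vision.camera_params('scene'); ds=np.load('pics/scene0.npy')
cp={k:np.array(v) for k,v in json.load(open('pics/w1.json')).items()}; dw=np.load('pics/w1.npy')
def z(c,d,us,vs): 
    a=[unproj(c,u,v,d[v,u])[2] for u in us for v in vs]; print(np.round([np.median(a),np.std(a)],1))
z(cp,dw,range(220,270,4),range(140,160,4))   # platen wrist
z(si,d,range(262,280),range(205,215))  # platen top side crop (250,260)
z(si,d,range(295,302),range(230,236))  # board side
z(sc,ds,range(252,266),range(243,246)) 
z(sc,ds,range(285,288),range(246,254))
z(cp,dw,range(240,280,4),range(92,100,2)) # caul
E
python3 - <<'E'
import cv2
im=cv2.imread('pics/side0.png'); cv2.imwrite('pics/x.png',cv2.resize(im[195:250,250:320],None,fx=10,fy=10,interpolation=cv2.INTER_NEAREST))
E
```

```text
[101.9  22.5]
[102.9 144.2]
[59.2 10.8]
[ 77.5 167.9]
[56.6 16.4]
[43.4  6.1]
```

View pics/x.png

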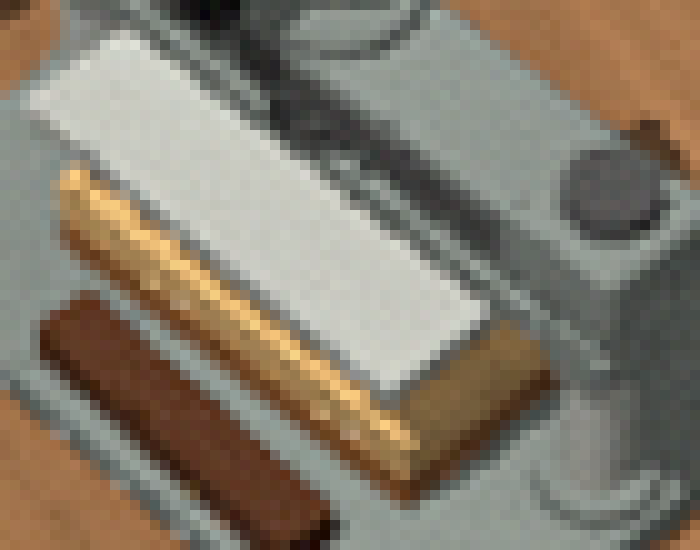

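Emit:
play_rows --pt "5 0 -10" --pt "6 0 -35" --pt "0 0 -50" --pt "-15 0 -50" --pt "-26 0 -50" --turn '[0, 0, 0, 0, 0]' --fingers '[0, 0, 0.5, 1, 1]'

```text
clock: 11.62
eef_pos: [646.2, -7.1, 336.0]
tool_rot: [3.14, -0.0, -3.129]
force: [-0.3, 1.3, -0.3]
width: 54.6
```

```bash
python3 slope.py 280 100 230 10; python3 - <<'E'
from h import *
from cell import ctrl,vision
s=ctrl.read_state(); print(s['tool_rot'],s['width'])
for P in [(641,-7,320),(641,-7,264)]: print(slide(s,P).round(1))
im,d=vision.get_image('wrist'); cv2.imwrite('pics/w10.png',im)
E
```

```text
(280, 100) [566.8  -7.6 252.8]
(280, 110) [573.   -7.5 252.5]
(280, 120) [579.3  -7.5 251.5]
(280, 130) [585.8  -7.4 251.2]
(280, 140) [592.3  -7.3 251.5]
(280, 150) [598.7  -7.2 253. ]
(280, 160) [605.4  -7.2 253.7]
(280, 170) [612.6  -7.1 251.9]
(280, 180) [619.3  -7.  253.3]
(280, 190) [626.6  -6.9 253. ]
(280, 200) [628.8  -6.9 269.5]
(280, 210) [628.4  -6.9 291.1]
(280, 220) [630.8  -6.9 301.7]
[1.  0.5 0.6] [646.9  -7.1 335. ]
[ 3.14013342e+00 -7.62507810e-04 -3.12892621e+00] 61.83741421034209
[ 5.9  0.1 15. ]
[ 5.9  0.  71. ]
```

View pics/w10.png

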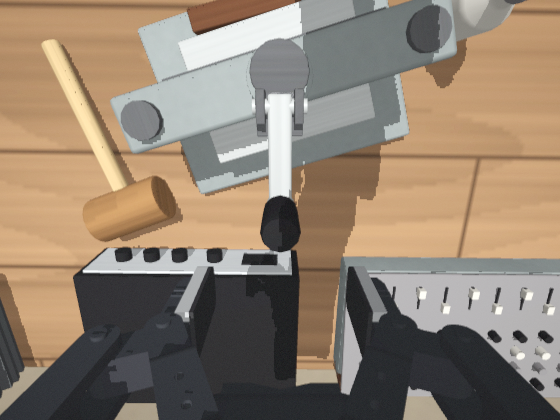

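Emit:
play_rows --pt "6 0 5" --pt "6 0 35" --pt "6 0 65" --pt "6 0 70" --pt "6 0 70" --turn '[0, 0, 0, 0, 0]' --fingers '[1, 1, 1, 0.6, 0.2]'

```text
clock: 12.35
eef_pos: [639.3, -7.1, 264.9]
tool_rot: [3.14, -0.003, -3.129]
force: [-0.6, -0.7, -0.0]
width: 51.6
```

Emit:
play_rows --pt "0 0 0" --pt "0 0 0" --pt "0 0 0" --pt "0 0 0" --turn '[0, 0, 0, 0]' --fingers '[0, 0, 0, 0]'

```text
clock: 12.85
eef_pos: [640.2, -7.3, 265.9]
tool_rot: [3.14, -0.0, -3.129]
force: [2.0, -1.2, 5.4]
width: 22.7
```

```bash
cat > wind.py <<'E'
import sys
from h import *
from cell import ctrl
C=np.array([548.8,-8.0])
s=ctrl.read_state(); p=s['eef_pos']; v=p[:2]-C; th=np.arctan2(v[1],v[0]); r=np.hypot(*v)
t=np.array([np.sin(th),-np.cos(th)]); n=v/r
F=s['force']
print('clk',round(s['clock'],2),'p',p.round(1),'rot',s['tool_rot'].round(3),'q',s['qpos'].round(2))
print('theta cw %.3f r %.1f | resist tang %.1f rad %.1f z %.1f | w %.1f'%(-th,r,-F[:2]@t,F[:2]@n,F[2],s['width']))
R0=float(sys.argv[1]); dz=3.98
for d in sys.argv[2:]:
    d=float(d); a=th-d
    P=[C[0]+R0*np.cos(a),C[1]+R0*np.sin(a),p[2]-dz*d]
    print(d,slide(s,P).round(1))
E
python3 wind.py 92 0.15 0.3 0.45 0.6 0.75
```

```text
clk 12.85 p [640.2  -7.3 265.9] rot [ 3.14  -0.    -3.129] q [-0.13  0.59  0.17  1.51 -0.11  1.06  1.65]
theta cw -0.007 r 91.4 | resist tang -1.2 rad 2.0 z 5.4 | w 22.7
0.15 [  0.5 -13.7   0.6]
0.3 [  3.7 -27.2   1.2]
0.45 [  8.8 -40.    1.7]
0.6 [ 15.8 -51.9   2.3]
0.75 [ 24.5 -62.6   2.9]
```

Emit:
play_rows --pt "0 -9 0" --pt "2 -20 1" --pt "5 -31 1" --pt "10 -42 2" --pt "16 -52 2" --turn '[0, 0, 0, 0, 0]' --fingers '[0, 0, 0, 0, 0]'

```text
clock: 13.48
eef_pos: [626.9, -56.8, 263.9]
tool_rot: [3.137, 0.004, -3.127]
force: [6.0, 5.2, -1.3]
width: 22.7
```

```bash
python3 wind.py 92 0.15 0.3 0.45 0.6 0.75
```

```text
clk 13.47 p [626.9 -56.8 263.9] rot [ 3.137  0.004 -3.127] q [-0.05  0.57  0.17  1.55 -0.11  1.03  1.73]
theta cw 0.558 r 92.1 | resist tang 7.6 rad 2.3 z -1.3 | w 22.7
0.15 [  8.4 -11.    0.5]
0.3 [ 18.3 -20.6   1. ]
0.45 [ 29.5 -28.6   1.5]
0.6 [ 41.7 -34.9   2.1]
0.75 [ 54.8 -39.3   2.6]
```

Emit:
play_rows --pt "8 -11 1" --pt "18 -21 1" --pt "30 -29 2" --pt "42 -35 2" --pt "55 -39 3" --turn '[0, 0, 0, 0, 0]' --fingers '[0, 0, 0, 0, 0]'

```text
clock: 14.1
eef_pos: [574.9, -97.0, 260.7]
tool_rot: [3.138, 0.01, -3.126]
force: [7.4, 0.8, 0.4]
width: 22.8
```

```bash
python3 wind.py 92 0.17 0.34 0.51 0.68 0.85
```

```text
clk 14.1 p [574.9 -97.  260.7] rot [ 3.138  0.01  -3.126] q [ 0.01  0.5   0.17  1.69 -0.11  0.96  1.81]
theta cw 1.285 r 92.8 | resist tang 7.4 rad 1.4 z 0.4 | w 22.8
0.17 [15.6 -2.1  0.5]
0.34 [31.2 -2.3  1. ]
0.51 [46.6  0.1  1.6]
0.68 [61.4  5.1  2.1]
0.85 [75.2 12.5  2.7]
```

Emit:
play_rows --pt "16 -2 0" --pt "31 -2 1" --pt "47 0 2" --pt "61 5 2" --pt "75 13 3" --turn '[0, 0, 0, 0, 0]' --fingers '[0, 0, 0, 0, 0]'

```text
clock: 14.72
eef_pos: [500.8, -87.6, 256.9]
tool_rot: [3.141, 0.013, -3.127]
force: [6.2, -4.5, -1.7]
width: 22.6
```

```bash
python3 wind.py 92 0.17 0.34 0.51 0.68 0.85
```

```text
clk 14.72 p [500.8 -87.6 256.9] rot [ 3.141  0.013 -3.127] q [-0.01  0.39  0.17  1.89 -0.09  0.86  1.8 ]
theta cw 2.114 r 93.0 | resist tang 7.6 rad 0.6 z -1.7 | w 22.6
0.17 [12.  10.2  0.5]
0.34 [22.7 21.5  1.1]
0.51 [31.4 34.5  1.6]
0.68 [37.8 48.8  2.2]
0.85 [41.6 63.9  2.9]
```

Emit:
play_rows --pt "12 10 0" --pt "23 22 1" --pt "31 35 2" --pt "38 49 2" --pt "42 64 3" --turn '[0, 0, 0, 0, 0]' --fingers '[0, 0, 0, 0, 0]'

```text
clock: 15.35
eef_pos: [458.2, -26.7, 253.3]
tool_rot: [-3.139, 0.014, -3.129]
force: [5.0, -6.4, 1.0]
width: 22.6
```

```bash
python3 wind.py 92 0.15 0.3 0.45 0.6; python3 - <<'E'
from h import *
from cell import vision
im,d=vision.get_image('wrist'); cv2.imwrite('pics/w11.png',im)
im,d=vision.get_image('side'); cv2.imwrite('pics/s11.png',cv2.resize(im[150:270,230:350],None,fx=5,fy=5,interpolation=cv2.INTER_CUBIC))
E
```

```text
clk 15.35 p [458.2 -26.7 253.3] rot [-3.139  0.014 -3.129] q [-0.13  0.32  0.17  2.01 -0.07  0.79  1.66]
theta cw 2.939 r 92.5 | resist tang 7.3 rad -3.6 z 1.0 | w 22.6
0.15 [ 1.1 13.8  0.5]
0.3 [ 0.6 27.6  1.1]
0.45 [-1.9 41.1  1.7]
0.6 [-6.4 54.2  2.3]
```

View pics/w11.png

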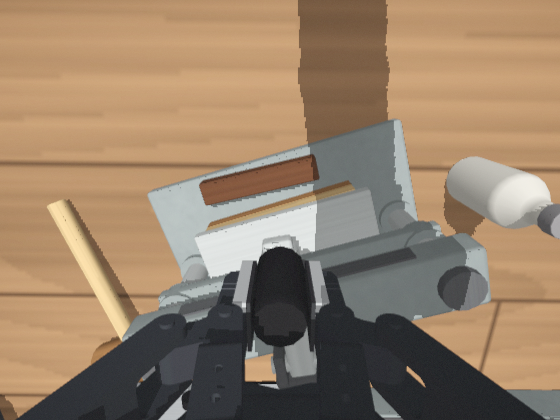

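View pics/s11.png

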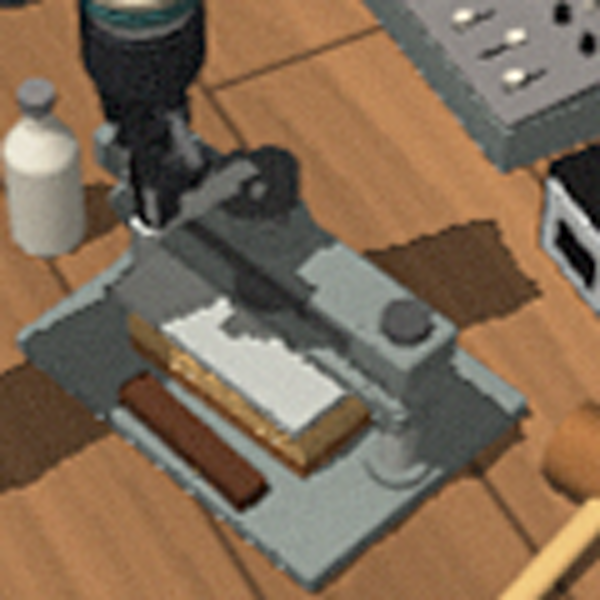

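Emit:
play_rows --pt "1 12 0" --pt "1 24 1" --pt "0 36 1" --pt "-3 47 2" --pt "-7 57 2" --turn '[0, 0, 0, 0, 0]' --fingers '[0, 0, 0, 0, 0]'

```text
clock: 16.08
eef_pos: [464.6, 29.1, 251.0]
tool_rot: [-3.137, 0.013, -3.129]
force: [5.4, -10.9, -4.1]
width: 22.7
```

```bash
python3 wind.py 92 0.12 0.24 0.36 0.48 0.6; python3 - <<'E'
from h import *
from cell import vision
si=vision.camera_params('side')
im,d=vision.get_image('side')
m=[(u,v) for u in range(255,305) for v in range(195,245) if im[v,u].min()>165]
P=np.array([unproj(si,u,v,d[v,u]) for u,v in m]); print(len(m),np.median(P,0))
d0=np.load('pics/side0.npy'); im0=cv2.imread('pics/side0.png')
m=[(u,v) for u in range(255,305) for v in range(195,245) if im0[v,u].min()>165]
P=np.array([unproj(si,u,v,d0[v,u]) for u,v in m]); print(len(m),np.median(P,0))
E
```

```text
clk 16.07 p [464.6  29.1 251. ] rot [-3.137  0.013 -3.129] q [-0.24  0.34  0.15  2.   -0.06  0.8   1.53]
theta cw -2.726 r 92.0 | resist tang 7.8 rad -9.3 z -4.1 | w 22.7
0.12 [-5.2  9.7  0.5]
0.24 [-11.5  18.8   1. ]
0.36 [-18.8  27.    1.5]
0.48 [-27.1  34.4   2.1]
0.6 [-36.1  40.6   2.7]
454 [513.63150629 -40.60571123  87.82558183]
564 [509.82166174 -25.61476895 102.03691096]
```

Emit:
play_rows --pt "-5 10 0" --pt "-11 19 1" --pt "-19 27 1" --pt "-27 34 2" --pt "-36 40 3" --turn '[0, 0, 0, 0, 0]' --fingers '[0, 0, 0, 0, 0]'

```text
clock: 16.75
eef_pos: [498.8, 68.4, 248.2]
tool_rot: [-3.135, 0.008, -3.13]
force: [-4.3, -5.2, 11.2]
width: 22.2
```

```bash
python3 wind.py 91.5 0.12 0.24 0.36 0.48 0.6
```

```text
clk 16.75 p [498.8  68.4 248.2] rot [-3.135  0.008 -3.13 ] q [-0.3   0.4   0.14  1.91 -0.06  0.83  1.46]
theta cw -2.150 r 91.3 | resist tang 6.4 rad -2.0 z 11.2 | w 22.2
0.12 [-9.5  5.5  0.5]
0.24 [-19.7   9.6   1.1]
0.36 [-30.2  12.5   1.6]
0.48 [-41.1  14.1   2.2]
0.6 [-52.   14.4   2.7]
```

Emit:
play_rows --pt "-10 6 0" --pt "-20 10 0" --pt "-30 13 0" --pt "-41 14 1" --pt "-52 14 1" --turn '[0, 0, 0, 0, 0]' --fingers '[0, 0, 0, 0, 0]'

```text
clock: 17.38
eef_pos: [546.5, 82.9, 246.4]
tool_rot: [-3.135, -0.002, -3.13]
force: [-7.3, 0.3, 2.4]
width: 22.5
```

```bash
python3 wind.py 91.5 0.12 0.24 0.36 0.48 0.6;  python3 - <<'E'
from h import *
from cell import vision
im,d=vision.get_image('wrist'); cv2.imwrite('pics/w12.png',im)
E
```

```text
clk 17.38 p [546.5  82.9 246.4] rot [-3.135e+00 -2.000e-03 -3.130e+00] q [-0.3   0.48  0.14  1.77 -0.07  0.9   1.45]
theta cw -1.596 r 90.9 | resist tang 7.3 rad 0.4 z 2.4 | w 22.5
0.12 [-11.    0.1   0.5]
0.24 [-21.8  -1.8   0.9]
0.36 [-32.3  -4.8   1.4]
0.48 [-42.4  -9.2   1.9]
0.6 [-51.9 -14.7   2.4]
```

View pics/w12.png

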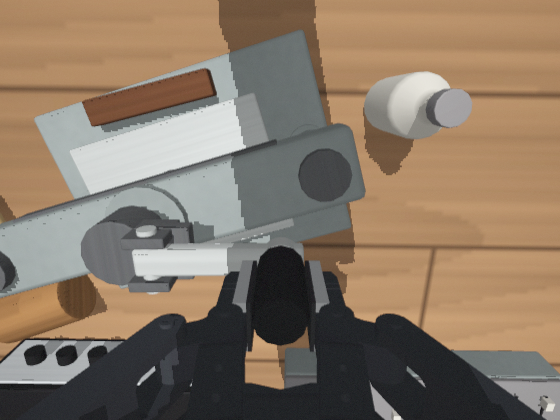

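Emit:
play_rows --pt "-11 0 0" --pt "-22 -2 1" --pt "-32 -5 1" --pt "-42 -9 2" --pt "-52 -15 2" --turn '[0, 0, 0, 0, 0]' --fingers '[0, 0, 0, 0, 0]'

```text
clock: 18.05
eef_pos: [597.2, 69.1, 244.0]
tool_rot: [-3.137, -0.007, -3.13]
force: [-6.8, 1.0, 5.1]
width: 22.6
```

```bash
python3 wind.py 92 0.08 0.16 0.24 0.32 0.4
```

```text
clk 18.05 p [597.2  69.1 244. ] rot [-3.137 -0.007 -3.13 ] q [-0.25  0.55  0.14  1.64 -0.08  0.97  1.5 ]
theta cw -1.011 r 91.0 | resist tang 6.3 rad -2.8 z 5.1 | w 22.6
0.08 [-6.6 -3.4  0.3]
0.16 [-12.2  -8.1   0.6]
0.24 [-17.5 -13.2   0.9]
0.32 [-22.3 -18.8   1.2]
0.4 [-26.7 -24.7   1.5]
```

Emit:
play_rows --pt "-6 -4 0" --pt "-12 -8 0" --pt "-17 -13 1" --pt "-22 -19 1" --pt "-27 -25 1" --turn '[0, 0, 0, 0, 0]' --fingers '[0, 0, 0, 0, 0]'

```text
clock: 18.68
eef_pos: [621.7, 46.7, 242.7]
tool_rot: [-3.14, -0.013, -3.128]
force: [-6.8, 3.8, 5.3]
width: 22.3
```

```bash
python3 wind.py 92 0.08 0.16 0.24 0.32 0.4; python3 - <<'E'
from h import *
from cell import vision
si=vision.camera_params('side')
im,d=vision.get_image('side')
m=[(u,v) for u in range(255,305) for v in range(195,245) if im[v,u].min()>165]
P=np.array([unproj(si,u,v,d[v,u]) for u,v in m]); print(len(m),np.median(P,0))
cv2.imwrite('pics/s12.png',cv2.resize(im[150:270,230:350],None,fx=5,fy=5,interpolation=cv2.INTER_CUBIC))
E
```

```text
clk 18.68 p [621.7  46.7 242.7] rot [-3.14  -0.013 -3.128] q [-0.2   0.59  0.14  1.57 -0.09  1.    1.54]
theta cw -0.643 r 91.2 | resist tang 7.1 rad -3.1 z 5.3 | w 22.3
0.08 [-4.8 -5.6  0.3]
0.16 [ -8.4 -12.    0.5]
0.24 [-11.4 -18.7   0.8]
0.32 [-14.  -25.6   1.1]
0.4 [-15.9 -32.7   1.4]
451 [513.31894528 -40.10439896  79.54119993]
```

View pics/s12.png

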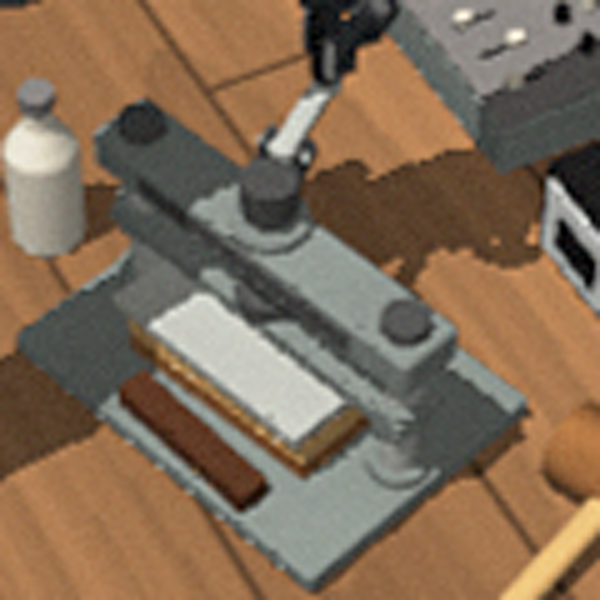

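Emit:
play_rows --pt "-4 -6 0" --pt "-8 -12 0" --pt "-11 -19 1" --pt "-14 -26 1" --pt "-16 -33 1" --turn '[0, 0, 0, 0, 0]' --fingers '[0, 0, 0, 0, 0]'

```text
clock: 19.35
eef_pos: [637.0, 16.0, 241.2]
tool_rot: [3.139, -0.017, -3.127]
force: [-4.1, 7.0, 3.9]
width: 22.8
```

```bash
python3 wind.py 92 0.08 0.16 0.24 0.32 0.4
```

```text
clk 19.35 p [637.   16.  241.2] rot [ 3.139 -0.017 -3.127] q [-0.15  0.61  0.13  1.53 -0.09  1.02  1.6 ]
theta cw -0.266 r 91.4 | resist tang 7.8 rad -2.1 z 3.9 | w 22.8
0.08 [-2.1 -7.1  0.3]
0.16 [ -3.1 -14.4   0.5]
0.24 [ -3.5 -21.7   0.8]
0.32 [ -3.2 -29.1   1.1]
0.4 [ -2.5 -36.4   1.4]
```

Emit:
play_rows --pt "-2 -6 0" --pt "-3 -12 0" --pt "-3 -18 1" --pt "-3 -24 1" --pt "-3 -29 1" --turn '[0, 0, 0, 0, 0]' --fingers '[0, 0, 0, 0, 0]'

```text
clock: 19.98
eef_pos: [640.4, -8.9, 240.2]
tool_rot: [3.133, -0.017, -3.125]
force: [-0.7, 6.3, 3.4]
width: 22.5
```

```bash
python3 wind.py 92 0.08 0.16 0.24 0.32 0.4
```

```text
clk 19.98 p [640.4  -8.9 240.2] rot [ 3.133 -0.017 -3.125] q [-0.1   0.62  0.13  1.52 -0.1   1.03  1.64]
theta cw 0.010 r 91.6 | resist tang 6.3 rad -0.8 z 3.4 | w 22.5
0.08 [ 0.1 -7.4  0.3]
0.16 [  1.2 -14.6   0.5]
0.24 [  2.8 -21.8   0.8]
0.32 [  5.1 -28.8   1.1]
0.4 [  7.8 -35.6   1.4]
```

Emit:
play_rows --pt "0 -6 0" --pt "1 -12 0" --pt "2 -17 1" --pt "3 -22 1" --turn '[0, 0, 0, 0]' --fingers '[0, 0, 0, 0]'

```text
clock: 20.48
eef_pos: [638.7, -27.0, 239.4]
tool_rot: [3.127, -0.015, -3.122]
force: [1.4, 7.0, 3.0]
width: 22.7
```

```bash
python3 wind.py 92 0.08 0.16 0.24 0.32
```

```text
clk 20.48 p [638.7 -27.  239.4] rot [ 3.127 -0.015 -3.122] q [-0.07  0.62  0.13  1.53 -0.1   1.02  1.68]
theta cw 0.209 r 91.9 | resist tang 7.1 rad -0.1 z 3.0 | w 22.7
0.08 [ 1.8 -7.1  0.2]
0.16 [  4.3 -14.    0.5]
0.24 [  7.4 -20.7   0.8]
0.32 [ 11.  -27.2   1. ]
```

Emit:
play_rows --pt "2 -6 0" --pt "4 -12 0" --pt "6 -17 1" --pt "8 -22 1" --turn '[0, 0, 0, 0]' --fingers '[0, 0, 0, 0]'

```text
clock: 20.98
eef_pos: [632.8, -45.8, 238.6]
tool_rot: [3.123, -0.011, -3.119]
force: [2.1, 5.3, 1.6]
width: 22.7
```

```bash
python3 wind.py 92 0.08 0.16 0.24 0.32
```

```text
clk 20.98 p [632.8 -45.8 238.6] rot [ 3.123 -0.011 -3.119] q [-0.04  0.61  0.12  1.54 -0.1   1.01  1.72]
theta cw 0.423 r 92.1 | resist tang 5.7 rad -0.3 z 1.6 | w 22.7
0.08 [ 3.5 -6.5  0.2]
0.16 [  7.5 -12.7   0.5]
0.24 [ 11.9 -18.6   0.7]
0.32 [ 16.8 -24.1   1. ]
```

Emit:
play_rows --pt "3 -6 0" --pt "7 -11 0" --pt "10 -16 1" --pt "13 -20 1" --turn '[0, 0, 0, 0]' --fingers '[0, 0, 0, 0]'

```text
clock: 21.48
eef_pos: [624.1, -61.4, 237.9]
tool_rot: [3.118, -0.003, -3.116]
force: [8.2, 9.2, -1.5]
width: 22.2
```

```bash
python3 wind.py 92 0.08 0.16 0.24 0.32; python3 - <<'E'
from h import *
from cell import vision
si=vision.camera_params('side')
im,d=vision.get_image('side')
m=[(u,v) for u in range(255,305) for v in range(195,245) if im[v,u].min()>165]
P=np.array([unproj(si,u,v,d[v,u]) for u,v in m]); print(len(m),np.median(P,0))
cv2.imwrite('pics/s13.png',cv2.resize(im[150:270,230:350],None,fx=5,fy=5,interpolation=cv2.INTER_CUBIC))
E
```

```text
clk 21.48 p [624.1 -61.4 237.9] rot [ 3.118e+00 -3.000e-03 -3.116e+00] q [-0.    0.59  0.12  1.57 -0.11  0.99  1.75]
theta cw 0.617 r 92.3 | resist tang 12.2 rad 1.4 z -1.5 | w 22.2
0.08 [ 4.9 -5.5  0.2]
0.16 [ 10.  -10.8   0.4]
0.24 [ 15.5 -15.7   0.6]
0.32 [ 21.3 -20.2   0.8]
305 [519.39228935 -63.41385032  74.59496305]
```

View pics/s13.png

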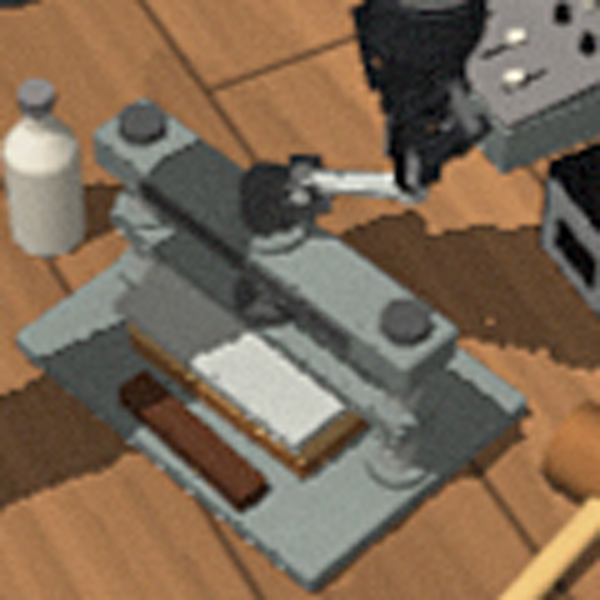

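Emit:
play_rows --pt "1 -1 0" --pt "2 -2 0" --turn '[0, 0]' --fingers '[0, 0]'

```text
clock: 21.78
eef_pos: [623.7, -61.9, 237.9]
tool_rot: [3.115, 0.001, -3.114]
force: [7.2, 6.4, -1.7]
width: 22.4
```

```bash
python3 wind.py 92 0.03 0.05 0.08
```

```text
clk 21.77 p [623.7 -61.9 237.9] rot [ 3.115e+00  1.000e-03 -3.114e+00] q [-0.    0.59  0.12  1.58 -0.11  0.98  1.75]
theta cw 0.624 r 92.3 | resist tang 9.4 rad 2.1 z -1.7 | w 22.4
0.03 [ 2.  -2.   0.1]
0.05 [ 3.1 -3.4  0.1]
0.08 [ 4.9 -5.5  0.2]
```

Emit:
play_rows --pt "2 -2 0" --pt "4 -4 0" --pt "5 -6 0" --turn '[0, 0, 0]' --fingers '[0, 0, 0]'

```text
clock: 22.15
eef_pos: [622.5, -63.8, 237.9]
tool_rot: [3.111, 0.008, -3.111]
force: [9.3, 9.4, -3.5]
width: 23.0
```

```bash
python3 wind.py 92 0.03 0.05 0.08
```

```text
clk 22.15 p [622.5 -63.8 237.9] rot [ 3.111  0.008 -3.111] q [ 0.01  0.59  0.11  1.59 -0.11  0.97  1.77]
theta cw 0.648 r 92.4 | resist tang 13.1 rad 1.7 z -3.5 | w 23.0
0.03 [ 2.1 -1.9  0. ]
0.05 [ 3.3 -3.3  0.1]
0.08 [ 5.2 -5.3  0.1]
```

Emit:
play_rows --pt "0 0 0" --pt "0 0 0" --pt "0 0 -15" --pt "0 0 -45" --pt "0 0 -75" --turn '[0, 0, 0, 0, 0]' --fingers '[1, 1, 1, 1, 1]'

```text
clock: 22.78
eef_pos: [621.7, -66.9, 314.7]
tool_rot: [3.111, 0.009, -3.112]
force: [0.7, -0.6, 0.2]
width: 85.7
```

```bash
python3 wind.py 92; python3 - <<'E'
from h import *
from cell import vision
cp=vision.camera_params('wrist')
im,d=vision.get_image('wrist'); cv2.imwrite('pics/w14.png',im); np.save('pics/w14.npy',d)
im,d=vision.get_image('side'); cv2.imwrite('pics/s14.png',cv2.resize(im[150:270,230:350],None,fx=5,fy=5,interpolation=cv2.INTER_CUBIC))
E
```

```text
clk 22.77 p [621.7 -66.9 314.7] rot [ 3.111  0.009 -3.112] q [ 0.    0.52  0.12  1.49 -0.1   1.14  1.75]
theta cw 0.680 r 93.7 | resist tang -0.0 rad 0.9 z 0.2 | w 85.7
```

View pics/w14.png

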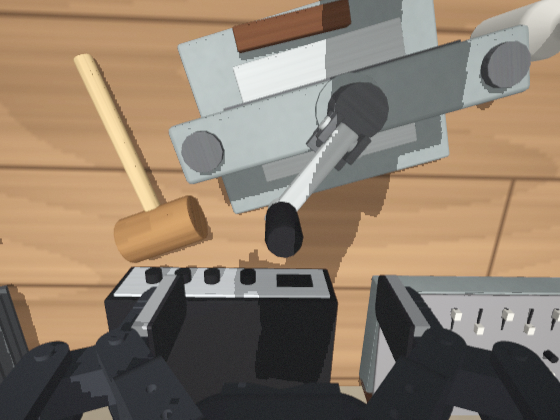

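View pics/s14.png

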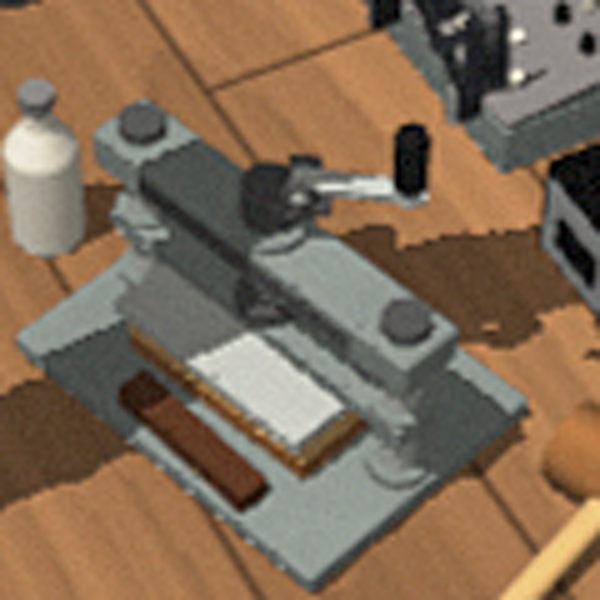

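```bash
python3 - <<'E'
from h import *
from cell import vision,ctrl
cp=vision.camera_params('wrist'); im,d=vision.get_image('wrist')
for u,v in [(348,135),(338,148),(330,158),(320,169),(311,179),(303,189),(284,240)]: print(unproj(cp,u,v,np.median(d[v-1:v+2,u-1:u+2])).round(1))
si,_=vision.get_image('side'); s0=cv2.imread('pics/side0.png')
df=cv2.absdiff(si,s0).max(2); print(df[160:280,200:420].mean())
cv2.imwrite('pics/cmp.png',cv2.resize(np.hstack([s0[150:290,215:380],si[150:290,215:380]]),None,fx=2.4,fy=2.4))
E
```

```text
[567.8 -18.7 224.2]
[576.9 -24.9 224.1]
[584.1 -30.  224.2]
[592.2 -36.6 224.2]
[599.7 -42.6 224.1]
[607.5 -48.  223.9]
[626.  -63.3 273. ]
21.600795454545455
```

View pics/cmp.png

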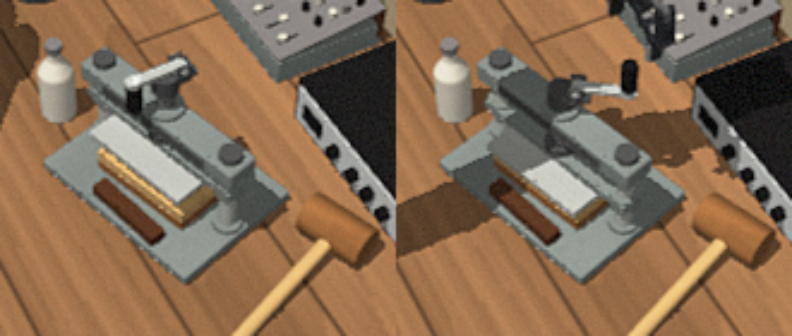

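```bash
python3 -c "
from cell import ctrl; print(ctrl.finish_job())"
```

```text
the job is handed in; nothing more can be done
None
```

The crank is unfolded onto its stop and wound down until the platen nips the boards. I let go and handed the job in at about 23 s. No verdict came back, so the points below are my own checks.

- **Unfolding:** I pinched the grip and swung the arm over. The pads slipped near the end and the arm stopped about 21° short of its stop. I mended this by pushing the grip outward with shut fingers until the resistance rose to about 14 N. Depth readings then showed the arm level, so it is home.
- **Winding:** I turned the crank clockwise about 6.9 rad (1.1 turns). Resistance at the grip stayed around 6–8 N, then climbed to 12–13 N over the last 0.2 rad. I stopped at 13.1 N.
- **Last checks:** The arm is still level and the crank has sunk about 28 mm. The gripper is open and well clear, with almost no force on it. In the side view the boards, caul, bottle and mallet look as they did at the start. I did not check the ladle, plane and microphone, though the arm did not work near them.
- **What disagreed:** My free-turning readings averaged about 7 N against the 8.7 N you gave, so the true final figure may be 1–2 N higher than I read. That still falls within the 11.5–15 N you gave for a good nip. I could not measure the pressing force directly.

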